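# Load the tabletop egg hatcher and cam-lock its sliding window

## Task

Load the hatcher: lift the grey carrier tray of six eggs by its handle and, keeping it level, set it down gently (not dropped) flat on the wire rack inside. Then slide the glazed sash shut until it meets its rubber seal, and turn the cam lock's lever a quarter turn, fully home, so that the cam hooks the sash's pin and draws the sash tight on the seal. Leave the black torch, the white instrument and the empty carton that stand near the tray where they are.

Things in the scene. Friction and masses are not known exactly. Their poses are not given: they have to be found in the camera images.
- hatcher: Fixed tabletop egg hatcher: grey sheet-steel box, 270 (its x) x 420 (its y) x 160 mm high, controller on its -x face. Origin: centre of its underside, on the bench; z up. The top is closed for its y < 0 and open for y 0 to 169 mm, x -115 to 115 mm, wherever the sash does not cover it. Aluminium runners for the sash stand along its x = +-124 mm, tops at z = 181 mm.
- rack (a point): Point on the flat wire rack inside the hatcher (hatcher's x = 0, y = 90 mm, z = 50 mm), about the middle of the opening; axes as the hatcher's. The rack reaches x from -115 to 115, y from -190 to 170 mm; a tray anywhere on it is fine.
- egg_tray: Loose grey plastic carrier tray, 140 (its x) x 96 (its y) mm, rim 26 mm high, two rows of three eggs held fast in it (tops 64 mm up) and a handle over the middle. Origin: centre of its underside, z up. About 0.45 kg. With its x along the hatcher's x it passes the opening.
- tray_handle (a point): Centre of the tray's handle bar, 95 mm above its underside: a bar 80 mm long along the tray's x, 12 mm thick (y) and 18 mm high (its top at 104 mm, its underside at 86 mm) on two thin uprights. Pinch it across y from above.
- sash (a joint): Slide of the glazed sash, m: 0 = shut and drawn tight, grows as it opens to the hatcher's -y; starts at 0.15 to 0.175. Frame 230 (x) x 190 (y) mm, z 162 to 178 mm; its leading edge is at the hatcher's y = 176 mm minus this. 2 N friction. The seal is met at 0.007; pressed harder it gives 1.5 N per mm, and springs back to about 0.006 when let go. The cam catches the pin below about 0.010.
- sash_pull (a point): Top-centre region of the sash's pull rib, on its trailing (-y) rail: an upright aluminium rib 130 mm long along the hatcher's x, 10 mm thick in y, standing from z = 178 to 204 mm; this point is at z = 200 mm, mid-thickness. It moves with the sash: hatcher's y = -2 mm minus sash. Pinch it across y or push on it.
- keeper_pin (a point): Top of the 8 mm striker pin on the middle of the sash's leading rail (hatcher's x = 0, y = 168 mm minus sash, z = 178 to 200 mm), which the cam hooks.
- lock (a joint): Cam lock angle, rad: 0 = open, 1.571 = home (stops at both). Grows anticlockwise from above. At 0 the lever points to the hatcher's +y (out over the box's end), at home to its -x. Starts at 0 to 0.2. Friction 0.04 Nm, up to 0.3 Nm as the cam draws the sash; stays where left. The cam bites from about 0.7, draws until 1.35. Turned before the sash is shut, the hook blocks the pin.
- lock_pivot (a point): Top of the lock's hub on its vertical axis: hatcher's x = 0, y = 194 mm, z = 206 mm, on the jamb rail (y 182 to 210 mm, top z = 178 mm). The steel hook-shaped cam reaches 50 mm from it, z = 187 to 199 mm.
- lock_tab (a point): Middle of the top edge of the lever's upright thumb tab, at z = 234 mm of the hatcher, 54 mm from the axis. The tab is 10 mm thick across the lever, 28 mm along it (40 to 68 mm from the axis), z = 200 to 234 mm; the lever bar below is 12 mm wide, z = 197 to 205 mm. Moves with the lever. Pinch it from above across the lever, or push its side.
- candler: Bystander: black egg-candling torch, 48 mm across, 112 mm high, standing on its lens near the tray. Origin under its centre.
- hygrometer: Bystander: white upright instrument block 22 x 74 x 56 mm high near the tray. Origin under its centre.
- pulp_carton: Bystander: empty pulp egg carton without a handle, 150 x 100 x 40 mm. Origin under its centre.

How it is judged:
On the way, in this order (a step that is already met when the one before it is completed fails the run):
1. the tray of eggs stands flat on the rack in the hatcher (z of egg_tray in the frame of hatcher between 0.044 and 0.056 m and x of egg_tray in the frame of hatcher between -0.09 and 0.09 m and y of egg_tray in the frame of hatcher between -0.17 and 0.16 m and angle between egg_tray's own z axis and vertical below 0.06 rad and linear speed of egg_tray below 0.03 m/s), for 0.2 s.
2. the sash is slid shut up to its seal (value of joint sash below 0.01 m), for 0.2 s.
3. the cam lock is turned home and has drawn the sash tight (value of joint sash below 0.002 m and value of joint lock above 1.4 rad), for 0.2 s.
At the end, for the whole second after the job is handed in: The tray stands flat on the wire rack inside (its underside within 6 mm of the rack's height, tilted less than 0.06 rad), the lock is beyond 1.40 rad of its 1.571, the sash is drawn to less than 2 mm from its tight position, and nothing moves (all of step 3 and z of egg_tray in the frame of hatcher between 0.044 and 0.056 m and x of egg_tray in the frame of hatcher between -0.09 and 0.09 m and y of egg_tray in the frame of hatcher between -0.17 and 0.16 m and angle between egg_tray's own z axis and vertical below 0.06 rad and linear speed of egg_tray below 0.02 m/s and velocity of joint lock below 0.05 rad/s); the robot touches nothing.
It fails at once if the tray is tipped more than 0.4 rad (angle between egg_tray's own z axis and vertical above 0.4 rad).
It fails at once if the tray is dropped (it falls faster than 0.4 m/s with no finger on it) (contact force between egg_tray and the fingers below 0.05 N and linear speed of egg_tray above 0.4 m/s).
It fails at once if the tray is banged against the hatcher with over 80 N (contact force between egg_tray and hatcher above 80 N).
It fails at once if the torch, the instrument or the carton is moved more than 40 mm (distance of any of candler, hygrometer, pulp_carton from where it was at the start of the episode above 0.04 m).
It also fails if it takes over 59 s, if anything falls off the work surface, if the arm or the gripper's body presses on something with over 40 N, if the wrist force passes 120 N, or if a joint passes its speed limit or range.

## Robot

A 6-joint arm with a two-finger parallel gripper is mounted at the origin on the work surface. World frame = base frame: x ahead of the robot, y to its left, z up, the work surface at z = 0. Lengths are in m, angles in rad, forces in N, time in s.
With the tool pointing down it reaches from about 0.25 to 0.775 m from the base axis. Payload 4 kg.
Tool frame: the origin (TCP) lies midway between the tips of the shut fingers; the grasp point (between the pads) lies 19 mm behind it (robot.grasp_offset is the distance from the TCP to the grasp point, in m); z points along the fingers, y is the direction in which the jaws open and shut (so a half turn about z gives the same grasp; the last joint's range is limited). The gripper opens to 94 mm and grips with 3 to 60 N. Pads are 16 mm wide; open, the fingers measure 119 mm over their backs; the gripper's body (75 mm by 177 mm) begins 78 mm behind the grasp point.
Start: joints at [1.203, 0.087, 1.371, -0, 1.684, -0.103], TCP at [0.144, 0.531, 0.206] pointing down, gripper open.
Joint ranges: [-3.1, 3.1], [-0.76, 2.03], [0.27, 2.55], [-1.08, 4.22], [0.17, 2.65], [-2.57, 2.57]. Speed limits (rad/s): [2.79, 2.79, 3.14, 3.14, 3.14, 3.14].

## Interface

Orientations are given as [roll, pitch, yaw] about the fixed x, y, z axes, in that order (R = Rz(yaw) Ry(pitch) Rx(roll)).
In Python, from bench import status, viewer, order, robot gives the robot as it stands. The module is installed in compiled form; this text tells all that it offers.
- The arm moves only by the tool move_arm, never from a script. Its argument "targets" is a list of rows, each a list of 3 entries, a list of its own where there are three numbers: the shift along the tool's x, y, z in mm, then the turn, a rotation vector about the tool's x, y, z in degrees, then the opening, from -1 (shut) to 1 (fully open). A call has 1 to 20 rows; each row is the pose to reach, as a shift and turn from the pose commanded when the call began, along the tool's axes at that moment; what a row does not reach only later rows make up. A row lasts 1/8 s, in which the tool goes at most 62.5 mm and 10.7 degrees, less where a joint would pass 70% of its speed; a pose out of reach is approached as far as the arm can. A call with a gripper value outside its range is refused whole. The fingers move at their own pace and stop on an object; the grip force is fixed at half the most. Time passes only in rows, so rows that repeat a pose let the fingers close. It gives the time, the measured TCP pose, the force and the opening at its end, in the units of the state.
- status.get_obs(): the state, without advancing time (a new reading comes with each control period).
- viewer.snapshot(name): name is "scene" or "top"; returns the picture (384x512x3 uint8, red, green, blue); there is no depth.
- viewer.camera_model(name): a dict with "K" (3x3 intrinsics, pixels), "xyz" and "attitude" of the camera in the world. Camera axes: x right, y up, looking along -z (the intrinsics and any distortion apply to the point x, -y, -z); pixel columns grow to the right and rows downward; lengths in m; the calibration is good to about 2 mm. A picture is of the moment at which its call begins. camera_model takes no time and is no camera call.
- order.close_job(): hands the job in, once; it reports no verdict.
The state is a dict: "time": time; "joint_positions": joint angles; "qvel": joint speeds; "joint_torque": joint torques, N m; "tool_pos": TCP position; "ee_rot": TCP orientation; "wrist_force": force on the tool from outside, world axes, zero at the start; "wrist_torque": the same for the moment, N m; "width": finger opening in m.
Only numpy, scipy, OpenCV 4.12 (cv2) and the standard library are available. Lean on these libraries where they do the work, as an engineer would, in place of code of your own. Each camera call takes 0.05 s, during which the arm holds its last target. There are 200 camera calls.

## Working session

There is one attempt and no reset: what is moved stays moved. The work goes in short steps, Python scripts to look and compute and a tool call to move; the robot and the scene stay as the last step left them, time stands still between calls to the robot, and variables do not carry over. Pictures are saved under pics/ and viewed, about 8 in all and at most 12, crops included, and the job is handed in when it is done.

Besides the shell and the picture viewer there is one more tool, called after "Call:" by a JSON object that holds its "method" and its "body". move_arm: Moves the arm, as the interface text tells. Its arguments: {"type":"object","properties":{"targets":{"type":"array"}},"required":["targets"]}

```bash
mkdir -p pics; cat > h.py <<'E'
import numpy as np, cv2
from bench import status, viewer, order, robot
from scipy.spatial.transform import Rotation as R
def snap(n,f):
    im=np.asarray(viewer.snapshot(n)); cv2.imwrite('pics/'+f,im[:,:,::-1]); return im
def cam(n):
    m=viewer.camera_model(n); a=np.array(m['attitude'],float)
    Rm=a if a.shape==(3,3) else R.from_euler('xyz',a).as_matrix()
    return np.array(m['K']),np.array(m['xyz']),Rm,m
def ray(n,u,v,z):
    K,c,Rm,_=cam(n); d=np.linalg.inv(K)@[u,v,1]; d=Rm@(d*[1,-1,-1]); return c+d*(z-c[2])/d[2]
def proj(n,p):
    K,c,Rm,_=cam(n); q=Rm.T@(np.array(p)-c); q=K@(q*[1,-1,-1]); return q[:2]/q[2]
E
python3 - <<'E'
from h import *
for n in('scene','top'): snap(n,n+'1.png'); print(cam(n)[3])
print(status.get_obs())
E
```

```text
{'K': array([[349.9325514 ,   0.        , 254.7094992 ],
       [  0.        , 349.9325514 , 193.38860151],
       [  0.        ,   0.        ,   1.        ]]), 'xyz': array([1.0774291 , 0.11786316, 0.91730547]), 'attitude': array([ 0.64310093, -0.01734038,  1.92122747])}
{'K': array([[425.35452987,   0.        , 254.13982577],
       [  0.        , 425.35452987, 188.83685794],
       [  0.        ,   0.        ,   1.        ]]), 'xyz': array([ 0.42626335, -0.07940425,  1.33778289]), 'attitude': array([ 0.06501766,  0.01167607, -1.57571715])}
{'time': 0.1, 'joint_positions': array([ 1.20290400e+00,  8.78716984e-02,  1.37208242e+00, -2.14955985e-05,
        1.68360950e+00, -1.03120816e-01]), 'qvel': array([-0.00049311, -0.00300894, -0.00211544, -0.00105669,  0.00260115,
        0.00105492]), 'joint_torque': array([ 2.10446909e-03, -3.41252410e+01, -3.03301084e+01,  7.19714141e-02,
        3.04806617e-02, -8.61293688e-05]), 'tool_pos': array([0.14377309, 0.5303645 , 0.20443687]), 'ee_rot': array([-3.13962996e+00, -1.81637150e-04,  2.87681857e+00]), 'wrist_force': array([ 0.1407226 , -0.77371675, -0.18541202]), 'wrist_torque': array([-0.00282119, -0.01182331,  0.0397136 ]), 'width': 0.09416276365497044}
```

View pics/top1.png

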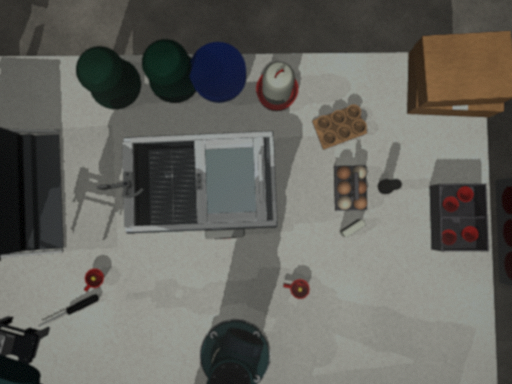

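View pics/scene1.png

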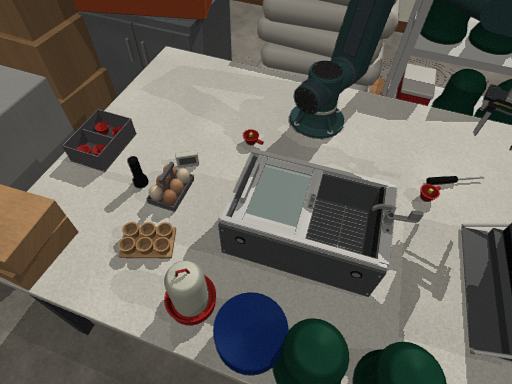

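The top view shows the hatcher at cols 125–275, rows 133–230, with its +y pointing image-left, which is world +y. The tray is at about (351,188), the torch at (390,185), the instrument at (353,228) and the carton at (340,127). I'll zoom in for corners.

```bash
python3 - <<'E'
import cv2,numpy as np
a=cv2.imread('pics/top1.png')[115:245,110:410]; a=cv2.resize(a,(780,338),interpolation=cv2.INTER_CUBIC)
b=cv2.imread('pics/scene1.png')[145:215,120:250]; b=cv2.resize(b,(455,245),interpolation=cv2.INTER_CUBIC)
c=np.zeros((590,780,3),np.uint8);c[:338]=a;c[340:585,:455]=b
cv2.imwrite('pics/z1.png',c)
E
```

```text
(no output)
```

View pics/z1.png

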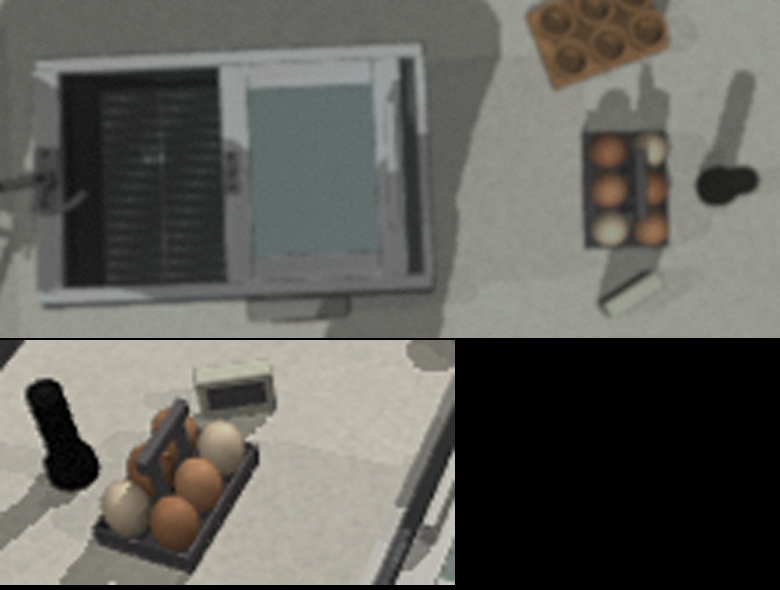

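```bash
python3 - <<'E'
from h import *
f=lambda x,y:(110+(x+.5)/2.6-.5,115+(y+.5)/2.6-.5)
def r(x,y,z): p=ray('top',*f(x,y),z); return p[:2].round(4)
print('handle',r(641,150,.104),r(641,222,.104))
print('tray',[r(*p,.026) for p in((583,131),(667,131),(668,246),(586,247))])
for z in(.16,.181): print('box',z,[r(*p,z) for p in((36,63),(422,44),(432,290),(43,305))])
print('pivot',r(45,182,.2),'pin/lead',r(233,170,.2),'pull ends',r(391,95,.204),r(391,238,.204), 'lead edge',r(219,70,.178),r(226,283,.178))
print('candler base',r(716,186,.0),'top',r(745,180,.112)); print('hyg',[r(*p,.056) for p in((600,303),(655,272),(664,288),(610,315))])
print('carton',[r(*p,.04) for p in((530,25),(555,88),(668,45))])
E
```

```text
handle [ 0.5529 -0.3623] [ 0.4724 -0.3607]
tray [array([ 0.584 , -0.3118]), array([ 0.5834, -0.4115]), array([ 0.4468, -0.4097]), array([ 0.4461, -0.313 ])]
box 0.16 [array([0.6455, 0.2998]), array([ 0.6632, -0.1168]), array([ 0.3993, -0.1254]), array([0.3854, 0.2884])]
box 0.181 [array([0.6416, 0.2931]), array([ 0.659 , -0.1161]), array([ 0.3998, -0.1246]), array([0.3861, 0.2819])]
pivot [0.5135 0.2757] pin/lead [0.5249 0.0808] pull ends [ 0.6013 -0.083 ] [ 0.4536 -0.0821] lead edge [0.6333 0.0992] [0.4081 0.0908]
candler base [ 0.5193 -0.4757] top [ 0.518  -0.4747]
hyg [array([ 0.3812, -0.3226]), array([ 0.4164, -0.3865]), array([ 0.398 , -0.3965]), array([ 0.3674, -0.3339])]
carton [array([ 0.7092, -0.2488]), array([ 0.6336, -0.2772]), array([ 0.684 , -0.4114])]
```

```bash
cat >> h.py <<'E'
HC=np.array([.5234,.0865]); HY=.038
def H(x,y,z):
    c,s=np.cos(HY),np.sin(HY); return np.array([HC[0]+c*x-s*y,HC[1]+s*x+c*y,z])
def invH(p):
    c,s=np.cos(HY),np.sin(HY); d=np.array(p)[:2]-HC; return np.array([c*d[0]+s*d[1],-s*d[0]+c*d[1]])
def go(*ts):
    o=status.get_obs(); p=np.array(o['tool_pos']); A=R.from_euler('xyz',o['ee_rot'])
    print('t',round(o['time'],2),'p',p.round(4),'rot',np.round(o['ee_rot'],4),'F',np.round(o['wrist_force'],1),'w',round(o['width'],4),'q',np.round(o['joint_positions'],2))
    for t,yaw in ts:
        B=R.from_euler('xyz',[np.pi,0,yaw]); print((A.inv().apply(t-p)*1000).round(1),np.degrees((A.inv()*B).as_rotvec()).round(2))
E
python3 - <<'E'
from h import *
go(([.144,.53,.36],np.pi),([.513,-.3615,.30],np.pi),([.513,-.3615,.15],np.pi))
E
```

```text
t 0.1 p [0.1438 0.5304 0.2044] rot [-3.1396e+00 -2.0000e-04  2.8768e+00] F [ 0.1 -0.8 -0.2] w 0.0942 q [ 1.2   0.09  1.37 -0.    1.68 -0.1 ]
[  -0.3   -0.6 -155.6] [ -0.11  -0.03 -15.17]
[-589.7 -764.3  -94.2] [ -0.11  -0.03 -15.17]
[-589.8 -764.1   55.8] [ -0.11  -0.03 -15.17]
```

Call:
{"method": "move_arm", "body": {"targets": [[[0,0,-60],[0,0,0],1],[[0,0,-120],[0,0,0],1],[[0,0,-155],[0,0,-8],1],[[-30,-40,-155],[0,0,-15.2],1],[[-590,-764,-120],[0,0,-15.2],1],[[-590,-764,-120],[0,0,-15.2],1],[[-590,-764,-120],[0,0,-15.2],1],[[-590,-764,-120],[0,0,-15.2],1],[[-590,-764,-120],[0,0,-15.2],1],[[-590,-764,-120],[0,0,-15.2],1],[[-590,-764,-120],[0,0,-15.2],1],[[-590,-764,-120],[0,0,-15.2],1],[[-590,-764,-120],[0,0,-15.2],1],[[-590,-764,-120],[0,0,-15.2],1],[[-590,-764,-120],[0,0,-15.2],1],[[-590,-764,-120],[0,0,-15.2],1],[[-590,-764,-120],[0,0,-15.2],1],[[-590,-764,-120],[0,0,-15.2],1],[[-590,-764,-120],[0,0,-15.2],1],[[-590,-764,-120],[0,0,-15.2],1]]}}

```text
time: 2.6
tool_pos: [0.5134, -0.3634, 0.3213]
ee_rot: [3.138, -0.005, 3.139]
wrist_force: [0.5, 0.5, -0.1]
width: 0.0939
```

Call:
{"method": "move_arm", "body": {"targets": [[[0,2,50],[0,0,0],1],[[0,2,110],[0,0,0],1],[[0,2,160],[0,0,0],1],[[0,2,200],[0,0,0],1],[[0,2,225],[0,0,0],1],[[0,2,240],[0,0,0],1],[[0,2,240],[0,0,0],1]]}}

```text
time: 3.48
tool_pos: [0.513, -0.3579, 0.0849]
ee_rot: [3.14, -0.001, -3.141]
wrist_force: [0.2, -0.7, 0.3]
width: 0.094
```

```bash
python3 - <<'E'
from h import *
go(([.513,-.3615,.08],np.pi))
b=snap('scene','s2.png')[125:225,100:270]; a=snap('top','t2.png')[140:240,300:420]
c=np.zeros((400,700,3),np.uint8); 
c[:400,:400*1]=cv2.resize(a,(480,400))[:, :400]; c[:, 400:]=cv2.resize(b,(510,300))[:, 100:400].repeat(1,0)[:300] if 0 else 0
c=np.hstack([cv2.resize(a,(384,320)),cv2.resize(b,(408,240)).copy() if 0 else cv2.copyMakeBorder(cv2.resize(b,(408,240)),0,80,0,0,0)])
cv2.imwrite('pics/z2.png',c[:,:,::-1])
E
```

```text
t 3.48 p [ 0.513  -0.3579  0.0849] rot [ 3.1402e+00 -1.2000e-03 -3.1405e+00] F [ 0.2 -0.7  0.3] w 0.094 q [-0.7   0.31  1.36  0.    1.48 -2.27]
[-0.  -3.6  4.8] [ 0.08 -0.07  0.06]
```

View pics/z2.png

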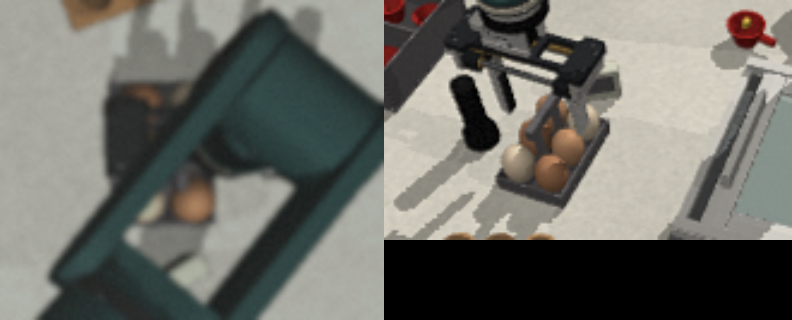

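The right-hand scene crop shows the fingers straddling the handle, one at (505,90) and one at (585,100), with the torch and instrument clear. Closing now.

Call:
{"method": "move_arm", "body": {"targets": [[[0,-3.5,5],[0,0,0],1],[[0,-3.5,5],[0,0,0],-1],[[0,-3.5,5],[0,0,0],-1],[[0,-3.5,5],[0,0,0],-1],[[0,-3.5,5],[0,0,0],-1],[[0,-3.5,5],[0,0,0],-1],[[0,-3.5,5],[0,0,0],-1],[[0,-3.5,5],[0,0,0],-1]]}}

```text
time: 4.58
tool_pos: [0.5134, -0.3624, 0.0804]
ee_rot: [3.141, -0.0, -3.141]
wrist_force: [-0.0, -0.8, -0.1]
width: 0.0273
```

Call:
{"method": "move_arm", "body": {"targets": [[[0,0,0],[0,0,0],-1],[[0,0,0],[0,0,0],-1],[[0,0,0],[0,0,0],-1],[[0,0,0],[0,0,0],-1],[[0,0,-3],[0,0,0],-1],[[0,0,-8],[0,0,0],-1],[[0,0,-15],[0,0,0],-1],[[0,0,-25],[0,0,0],-1]]}}

```text
time: 5.58
tool_pos: [0.5132, -0.3625, 0.1055]
ee_rot: [3.141, -0.001, -3.141]
wrist_force: [-0.1, 0.1, -5.2]
width: 0.0119
```

```bash
python3 - <<'E'
from h import *
t=H(0,.088,.34); print(t)
go((t,np.pi+HY))
E
```

```text
[0.5200568  0.17443647 0.34      ]
t 5.58 p [ 0.5132 -0.3625  0.1055] rot [ 3.1412e+00 -7.0000e-04 -3.1414e+00] F [-0.1  0.1 -5.2] w 0.0119 q [-0.71  0.3   1.32 -0.    1.52 -2.28]
[  -6.8  537.  -234.3] [ 0.02 -0.04 -2.17]
```

Call:
{"method": "move_arm", "body": {"targets": [[[0,0,-10],[0,0,0],-1],[[0,0,-25],[0,0,0],-1],[[0,0,-45],[0,0,0],-1],[[0,0,-70],[0,0,0],-1],[[0,0,-95],[0,0,0],-1],[[0,0,-120],[0,0,0],-1],[[0,0,-145],[0,0,0],-1],[[0,0,-170],[0,0,0],-1],[[0,0,-195],[0,0,0],-1],[[0,0,-215],[0,0,0],-1],[[0,0,-228],[0,0,0],-1],[[0,0,-234],[0,0,0],-1],[[0,7,-234],[0,0,0],-1],[[0,20,-234],[0,0,0],-1],[[0,40,-234],[0,0,0],-1],[[0,65,-234],[0,0,0],-1],[[-1,90,-234],[0,0,-0.4],-1],[[-2,115,-234],[0,0,-0.8],-1],[[-3,140,-234],[0,0,-1.2],-1],[[-4,165,-234],[0,0,-1.5],-1]]}}

```text
time: 8.07
tool_pos: [0.5172, -0.195, 0.3399]
ee_rot: [-3.142, 0.001, -3.113]
wrist_force: [0.3, -0.2, -5.6]
width: 0.0118
```

Call:
{"method": "move_arm", "body": {"targets": [[[0,25,0],[0,0,0],-1],[[0,50,0],[0,0,0],-1],[[0,75,0],[0,0,0],-1],[[0,100,0],[0,0,0],-1],[[0,125,0],[0,0,0],-1],[[-1,150,0],[0,0,0],-1],[[-1,175,0],[0,0,-0.3],-1],[[-2,200,0],[0,0,-0.6],-1],[[-2,225,0],[0,0,-0.7],-1],[[-3,250,0],[0,0,-0.7],-1],[[-3,275,0],[0,0,-0.7],-1],[[-3,300,0],[0,0,-0.7],-1],[[-3,325,0],[0,0,-0.7],-1],[[-3,345,0],[0,0,-0.7],-1],[[-3,360,0],[0,0,-0.7],-1],[[-3,368,0],[0,0,-0.7],-1],[[-3,372,0],[0,0,-0.7],-1],[[-3,372,0],[0,0,-0.7],-1]]}}

```text
time: 10.32
tool_pos: [0.5104, 0.1743, 0.3395]
ee_rot: [-3.141, -0.0, -3.103]
wrist_force: [-0.3, -0.5, -5.7]
width: 0.0116
```

```bash
python3 - <<'E'
from h import *
go((H(0,.088,.30),np.pi+HY))
snap('top','t3.png'); b=snap('scene','s3.png')[120:310,190:440]
cv2.imwrite('pics/z3.png',cv2.resize(b,(750,570),interpolation=cv2.INTER_CUBIC)[:,:,::-1])
E
```

```text
t 10.32 p [0.5104 0.1743 0.3395] rot [-3.1414 -0.     -3.103 ] F [-0.3 -0.5 -5.7] w 0.0116 q [ 0.22  0.08  1.12 -0.    1.95 -1.39]
[-9.6 -0.3 39.5] [-0.01 -0.    0.04]
```

View pics/z3.png

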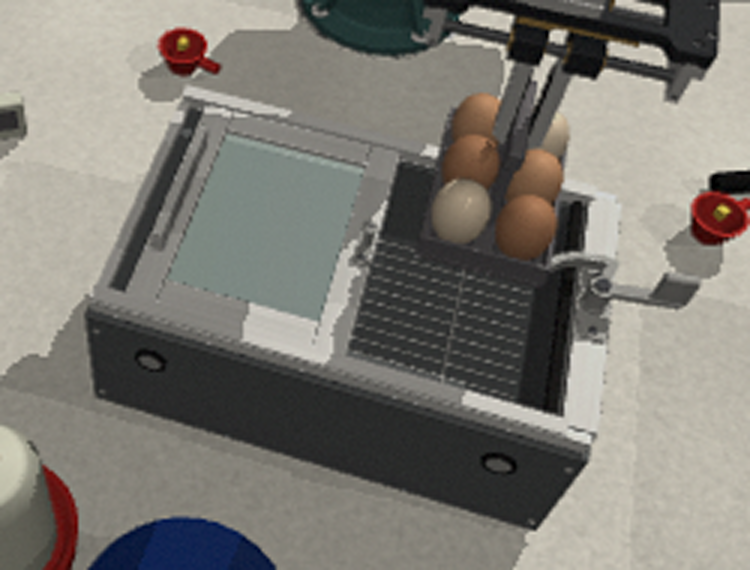

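Tray held level above the opening. The lever hub is at (600,287) in the crop, the hook tip at (553,262), the tab at (680,290) and the pin at (367,240). I'll work out the hatcher coordinates of these.

```bash
python3 - <<'E'
from h import *
f=lambda x,y:(190+(x+.5)/3-.5,120+(y+.5)/3-.5)
r=lambda n,x,y,z:(n,ray('scene',*f(x,y),z)[:2].round(4),invH(ray('scene',*f(x,y),z)).round(4))
for a in [('hub',600,284,.206),('hooktip',553,262,.193),('tab top',685,278,.234),('pin top',366,228,.2),('pull',207,133,.204),('pull2',160,240,.204),
 ('runner corner -y +x',90,303,.181),('runner +y +x',590,440,.181),('box +y+x bottom',530,525,0),('runner -y -x',187,90,.181),
 ('lead edge +x',345,357,.178),('lead edge -x',398,155,.178)]: print(*r(*a))
E
```

```text
hub [0.5151 0.2777] [-0.001   0.1914]
hooktip [0.4963 0.2404] [-0.0212  0.1549]
tab top [0.5075 0.334 ] [-0.0065  0.2479]
pin top [0.5232 0.0837] [-0.0003 -0.0028]
pull [ 0.4734 -0.0783] [-0.0562 -0.1628]
pull2 [ 0.6    -0.0748] [ 0.0704 -0.1641]
runner corner -y +x [ 0.665  -0.1118] [ 0.134  -0.2036]
runner +y +x [0.6436 0.294 ] [0.128  0.2027]
box +y+x bottom [0.6406 0.297 ] [0.1251 0.2059]
runner -y -x [ 0.4087 -0.1214] [-0.1225 -0.2033]
lead edge +x [0.638  0.0993] [0.115  0.0084]
lead edge -x [0.4136 0.0893] [-0.1096  0.007 ]
```

Call:
{"method": "move_arm", "body": {"targets": [[[-5,-4,0],[0,0,0],-1],[[-9,-8,0],[0,0,0],-1],[[-9,-8,5],[0,0,0],-1],[[-9,-8,15],[0,0,0],-1],[[-9,-8,30],[0,0,0],-1],[[-9,-8,45],[0,0,0],-1],[[-9,-8,60],[0,0,0],-1],[[-9,-8,75],[0,0,0],-1],[[-9,-8,90],[0,0,0],-1],[[-9,-8,105],[0,0,0],-1],[[-9,-8,120],[0,0,0],-1],[[-9,-8,135],[0,0,0],-1],[[-9,-8,150],[0,0,0],-1],[[-9,-8,165],[0,0,0],-1],[[-9,-8,178],[0,0,0],-1],[[-9,-8,188],[0,0,0],-1],[[-9,-8,195],[0,0,0],-1],[[-9,-8,200],[0,0,0],-1],[[-9,-8,203],[0,0,0],-1],[[-9,-8,203],[0,0,0],-1]]}}

```text
time: 12.92
tool_pos: [0.5198, 0.1669, 0.1365]
ee_rot: [3.142, 0.0, -3.103]
wrist_force: [0.5, 0.2, -4.3]
width: 0.0116
```

Call:
{"method": "move_arm", "body": {"targets": [[[0,0,2],[0,0,0],-1],[[0,0,3.5],[0,0,0],-1],[[0,0,5],[0,0,0],-1],[[0,0,6],[0,0,0],-1],[[0,0,6],[0,0,0],-1]]}}

```text
time: 13.55
tool_pos: [0.5197, 0.1669, 0.1304]
ee_rot: [3.142, -0.0, -3.103]
wrist_force: [0.2, 0.0, -6.0]
width: 0.0116
```

Call:
{"method": "move_arm", "body": {"targets": [[[0,0,1],[0,0,0],-1],[[0,0,1.5],[0,0,0],-1],[[0,0,2],[0,0,0],-1],[[0,0,2],[0,0,0],-1]]}}

```text
time: 14.05
tool_pos: [0.5199, 0.1673, 0.13]
ee_rot: [3.141, 0.001, -3.102]
wrist_force: [-4.9, 1.2, 5.4]
width: 0.0122
```

Call:
{"method": "move_arm", "body": {"targets": [[[0,0,1],[0,0,0],-0.15],[[0,0,0.5],[0,0,0],-0.15],[[0,0,0],[0,0,0],-0.15],[[0,0,0],[0,0,0],-0.15],[[0,0,0],[0,0,0],-0.15],[[0,0,0],[0,0,0],-0.15],[[0,0,-5],[0,0,0],-0.15],[[0,0,-15],[0,0,0],-0.15],[[0,0,-35],[0,0,0],-0.15],[[0,0,-70],[0,0,0],-0.15],[[0,0,-110],[0,0,0],-0.15],[[0,0,-160],[0,0,0],-0.15],[[0,0,-160],[0,0,0],-0.15]]}}

```text
time: 15.68
tool_pos: [0.5216, 0.1673, 0.2951]
ee_rot: [3.14, 0.012, -3.103]
wrist_force: [0.4, 0.4, 0.4]
width: 0.0402
```

```bash
python3 - <<'E'
from h import *
go((H(0,-.166,.30),np.pi+HY),(H(0,-.166,.19),np.pi+HY))
b=snap('scene','s4.png')[120:310,190:440]; a=snap('top','t4.png')[115:245,110:290]
cv2.imwrite('pics/z4.png',np.hstack([cv2.resize(b,(440,334)),cv2.resize(a,(350,334))])[:,:,::-1])
E
```

```text
t 15.68 p [0.5216 0.1673 0.2951] rot [ 3.1396  0.0116 -3.1026] F [0.4 0.4 0.4] w 0.0402 q [ 0.21  0.07  1.21  0.    1.85 -1.4 ]
[   1.5 -246.8   -5.4] [0.12 0.66 0.05]
[   2.7 -247.   104.6] [0.12 0.66 0.05]
```

View pics/z4.png

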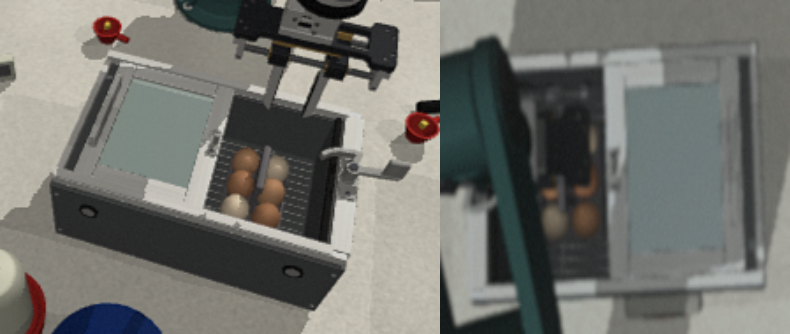

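Tray flat on the rack at (255,185), gripper clear above. Next is the pull rib.

Call:
{"method": "move_arm", "body": {"targets": [[[1,-40,-5],[0,0.6,0],0.1],[[1,-90,-5],[0,0.6,0],0.1],[[1,-140,-5],[0,0.6,0],0.1],[[1,-190,-5],[0,0.6,0],0.1],[[2,-230,-5],[0,0.6,0],0.1],[[2,-247,0],[0,0.6,0],0.1],[[2,-248,30],[0,0.6,0],0.1],[[2,-248,60],[0,0.6,0],0.1],[[2,-248,85],[0,0.6,0],0.1],[[2,-248,100],[0,0.6,0],0.1],[[2,-248,106],[0,0.6,0],0.1],[[2,-248,106],[0,0.6,0],0.1]]}}

```text
time: 17.27
tool_pos: [0.5275, -0.0807, 0.1826]
ee_rot: [3.141, -0.01, -3.102]
wrist_force: [-0.2, -0.8, -0.2]
width: 0.0515
```

```bash
python3 - <<'E'
from h import *
go((H(0,-.166,.187),np.pi+HY))
b=snap('scene','s5.png')[110:250,200:380]
cv2.imwrite('pics/z5.png',cv2.resize(b,(720,560),interpolation=cv2.INTER_CUBIC)[:,:,::-1])
E
```

```text
t 17.27 p [ 0.5275 -0.0807  0.1826] rot [ 3.1414 -0.0104 -3.1023] F [-0.2 -0.8 -0.2] w 0.0515 q [-0.26  0.06  1.44 -0.    1.65 -1.87]
[-2.2  1.3 -4.5] [ 0.01 -0.59  0.07]
```

View pics/z5.png

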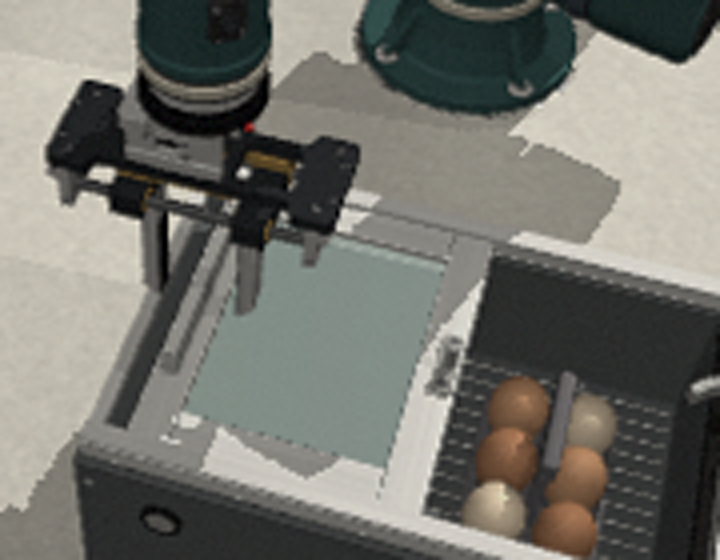

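The rib lies between the fingers, at (155,280) and (245,290). Pinching and sliding shut.

Call:
{"method": "move_arm", "body": {"targets": [[[0,0,-3],[0,-0.6,0],-1],[[0,0,-3],[0,-0.6,0],-1],[[0,0,-3],[0,-0.6,0],-1],[[0,0,-3],[0,-0.6,0],-1],[[0,0,-3],[0,-0.6,0],-1],[[0,0,-3],[0,-0.6,0],-1],[[0,0,-3],[0,-0.6,0],-1],[[0,5,-3],[0,-0.6,0],-1],[[0,15,-3],[0,-0.6,0],-1],[[0,30,-3],[0,-0.6,0],-1],[[0,45,-3],[0,-0.6,0],-1],[[0,60,-3],[0,-0.6,0],-1],[[0,75,-3],[0,-0.6,0],-1],[[0,90,-3],[0,-0.6,0],-1],[[0,105,-3],[0,-0.6,0],-1],[[0,118,-3],[0,-0.6,0],-1],[[0,130,-3],[0,-0.6,0],-1],[[0,138,-3],[0,-0.6,0],-1],[[0,143,-3],[0,-0.6,0],-1],[[0,143,-3],[0,-0.6,0],-1]]}}

```text
time: 19.82
tool_pos: [0.522, 0.063, 0.1854]
ee_rot: [3.14, 0.0, -3.102]
wrist_force: [3.5, 1.9, -0.6]
width: 0.0099
```

```bash
python3 - <<'E'
from h import *
go((H(0,-.002,.186),np.pi+HY)); print(invH(status.get_obs()['tool_pos']))
E
```

```text
t 19.82 p [0.522  0.063  0.1854] rot [ 3.1395e+00  4.0000e-04 -3.1019e+00] F [ 3.5  1.9 -0.6] w 0.0099 q [ 0.01  0.04  1.46  0.    1.64 -1.6 ]
[-2.3 21.5 -0.5] [0.12 0.03 0.1 ]
[-0.00228253 -0.02345314]
```

Call:
{"method": "move_arm", "body": {"targets": [[[0,5,0],[0,0,0],-1],[[0,9,0],[0,0,0],-1],[[0,12,0],[0,0,0],-1],[[0,12,0],[0,0,0],-1]]}}

```text
time: 20.32
tool_pos: [0.5216, 0.0743, 0.1855]
ee_rot: [3.141, 0.001, -3.102]
wrist_force: [5.8, -0.5, -3.0]
width: 0.0097
```

Call:
{"method": "move_arm", "body": {"targets": [[[0,2,0],[0,0,0],-1],[[0,3,0],[0,0,0],-1],[[0,4,0],[0,0,0],-1],[[0,4,0],[0,0,0],-1]]}}

```text
time: 20.82
tool_pos: [0.5215, 0.0778, 0.1855]
ee_rot: [3.142, 0.0, -3.103]
wrist_force: [4.4, -2.1, -2.5]
width: 0.0098
```

Call:
{"method": "move_arm", "body": {"targets": [[[0,2,0],[0,0,0],-1],[[0,3,0],[0,0,0],-1],[[0,3,0],[0,0,0],-1]]}}

```text
time: 21.2
tool_pos: [0.5214, 0.08, 0.1855]
ee_rot: [-3.14, 0.0, -3.103]
wrist_force: [4.6, -4.3, -2.7]
width: 0.0097
```

Call:
{"method": "move_arm", "body": {"targets": [[[0,1,0],[0,0,0],-1],[[0,2,0],[0,0,0],-1],[[0,2,0],[0,0,0],-1]]}}

```text
time: 21.58
tool_pos: [0.5213, 0.0812, 0.1854]
ee_rot: [-3.139, 0.0, -3.104]
wrist_force: [4.3, -5.0, -3.0]
width: 0.0098
```

Call:
{"method": "move_arm", "body": {"targets": [[[0,0,0],[0,0,0],0],[[0,0,0],[0,0,0],0],[[0,0,0],[0,0,0],0],[[0,0,0],[0,0,0],0],[[0,0,-20],[0,0,0],0],[[0,0,-60],[0,0,0],0],[[0,0,-110],[0,0,0],0],[[0,0,-110],[0,0,0],0]]}}

```text
time: 22.58
tool_pos: [0.5226, 0.0831, 0.3009]
ee_rot: [3.141, 0.01, -3.102]
wrist_force: [-0.6, 0.1, -0.3]
width: 0.0471
```

```bash
python3 - <<'E'
from h import *
go((H(0,.24,.30),np.pi/2+HY))
b=snap('scene','s6.png')[170:260,300:440]; a=snap('top','t6.png')[130:230,90:230]
cv2.imwrite('pics/z6.png',np.vstack([cv2.resize(b,(560,360),interpolation=cv2.INTER_CUBIC),cv2.resize(a,(560,400),interpolation=cv2.INTER_CUBIC)[:230]])[:,:,::-1])
E
```

```text
t 22.57 p [0.5226 0.0831 0.3009] rot [ 3.1412  0.0097 -3.1024] F [-0.6  0.1 -0.3] w 0.0471 q [ 0.05  0.03  1.24  0.    1.86 -1.56]
[ -1.2 243.3   1. ] [ 0.46  0.42 90.07]
```

View pics/z6.png

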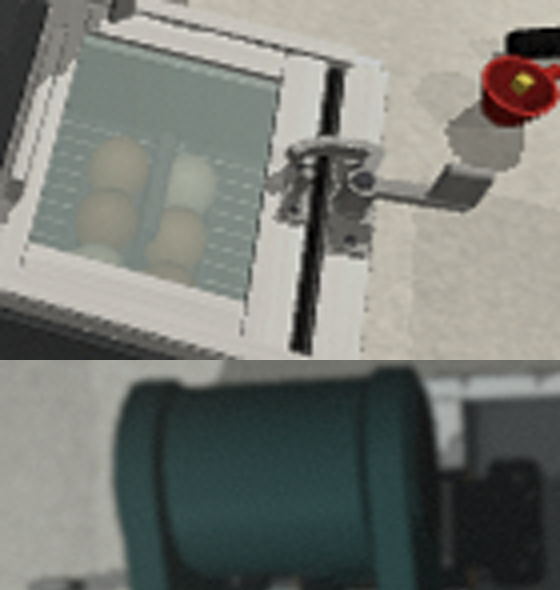

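```bash
python3 - <<'E'
from h import *
f=lambda x,y:(300+(x+.5)/4-.5,170+(y+.5)/4-.5)
for n,x,y,z in [('tabA',445,165,.234),('tabB',492,178,.234),('hub',362,180,.206),('lead1',327,75,.178),('lead2',292,345,.178),('jamb1',342,80,.178),('jamb2',312,350,.178),('leverend',470,210,.2)]:
    p=ray('scene',*f(x,y),z); print(n,p[:2].round(4),invH(p).round(4))
E
```

```text
tabA [0.5092 0.3177] [-0.0054  0.2315]
tabB [0.5089 0.3447] [-0.0047  0.2586]
hub [0.5156 0.2789] [-0.0005  0.1925]
lead1 [0.4156 0.2525] [-0.1014  0.17  ]
lead2 [0.6262 0.2609] [0.1094 0.1704]
jamb1 [0.4163 0.2626] [-0.1003  0.18  ]
jamb2 [0.6254 0.2724] [0.1089 0.1819]
leverend [0.5097 0.345 ] [-0.0039  0.2588]
```

```bash
python3 - <<'E'
from h import *
go(([.5088,.3326,.30],1.695))
for d in range(0,96,6): print(d,(54*np.array([np.cos(np.radians(d))-1,-np.sin(np.radians(d))])).round(1),end=' ')
E
```

```text
t 22.68 p [0.5211 0.083  0.2957] rot [ 3.1414e+00  7.0000e-04 -3.1025e+00] F [ 0.2  0.9 -0.6] w 0.047 q [ 0.05  0.04  1.25  0.    1.86 -1.56]
[  2.5 249.9  -4.3] [4.000e-02 2.000e-02 8.512e+01]
0 [ 0. -0.] 6 [-0.3 -5.6] 12 [ -1.2 -11.2] 18 [ -2.6 -16.7] 24 [ -4.7 -22. ] 30 [ -7.2 -27. ] 36 [-10.3 -31.7] 42 [-13.9 -36.1] 48 [-17.9 -40.1] 54 [-22.3 -43.7] 60 [-27.  -46.8] 66 [-32.  -49.3] 72 [-37.3 -51.4] 78 [-42.8 -52.8] 84 [-48.4 -53.7] 90 [-54. -54.]
```

Call:
{"method": "move_arm", "body": {"targets": [[[0,20,-10],[0,0,9],0.3],[[0,50,-10],[0,0,18],0.3],[[0,80,-10],[0,0,27],0.3],[[0,110,-10],[0,0,36],0.3],[[1,140,-10],[0,0,45],0.3],[[1,170,-10],[0,0,54],0.3],[[2,200,-10],[0,0,63],0.3],[[2,230,-10],[0,0,72],0.3],[[2.5,250,-10],[0,0,81],0.3],[[2.5,250,-5],[0,0,85.1],0.3],[[2.5,250,-5],[0,0,85.1],0.3],[[2.5,250,0],[0,0,85.1],0.3]]}}

```text
time: 24.18
tool_pos: [0.5087, 0.3323, 0.2946]
ee_rot: [-3.141, 0.0, 1.696]
wrist_force: [-0.1, -0.0, -0.4]
width: 0.0612
```

```bash
python3 - <<'E'
from h import *
go(([.5088,.3326,.212],1.695))
E
```

```text
t 24.18 p [0.5087 0.3323 0.2946] rot [-3.1405e+00  3.0000e-04  1.6960e+00] F [-0.1 -0.  -0.4] w 0.0612 q [0.49 0.22 1.04 0.   1.88 0.36]
[ 0.3  0.2 82.6] [-0.06  0.02  0.06]
```

Call:
{"method": "move_arm", "body": {"targets": [[[0,0,25],[0,0,0],0.3],[[0,0,50],[0,0,0],0.3],[[0,0,70],[0,0,0],0.3],[[0,0,80],[0,0,0],0.3],[[0,0,82],[0,0,0],0.3],[[0,0,82],[0,0,0],-1],[[0,0,82],[0,0,0],-1],[[0,0,82],[0,0,0],-1],[[0,0,82],[0,0,0],-1],[[0,0,82],[0,0,0],-1],[[0,0,82],[0,0,0],-1],[[0,0,82],[0,0,0],-1]]}}

```text
time: 25.68
tool_pos: [0.5086, 0.3327, 0.2135]
ee_rot: [-3.141, -0.0, 1.695]
wrist_force: [-1.0, -0.5, -0.0]
width: 0.0098
```

```bash
python3 - <<'E'
from h import *
go(([.5088,.3326,.212],1.695)); print(status.get_obs()['wrist_torque'])
E
```

```text
t 25.68 p [0.5086 0.3327 0.2135] rot [-3.1413e+00 -3.0000e-04  1.6955e+00] F [-1.  -0.5 -0. ] w 0.0098 q [0.49 0.22 1.21 0.   1.72 0.36]
[-0.1  0.2  1.5] [-0.02 -0.02  0.03]
[-0.01332043  0.28296594 -0.05973901]
```

Tab gripped (width 9.8 mm). Turning in two parts.

Call:
{"method": "move_arm", "body": {"targets": [[[-0.3,-5.6,0],[0,0,-6],-1],[[-1.2,-11.2,0],[0,0,-12],-1],[[-2.6,-16.7,0],[0,0,-18],-1],[[-4.7,-22,0],[0,0,-24],-1],[[-7.2,-27,0],[0,0,-30],-1],[[-10.3,-31.7,0],[0,0,-36],-1],[[-13.9,-36.1,0],[0,0,-42],-1],[[-13.9,-36.1,0],[0,0,-42],-1]]}}

```text
time: 26.68
tool_pos: [0.4755, 0.3148, 0.2136]
ee_rot: [3.139, 0.001, 2.428]
wrist_force: [3.1, 3.1, -1.5]
width: 0.01
```

Call:
{"method": "move_arm", "body": {"targets": [[[-0.3,-5.6,0],[0,0,-6],-1],[[-1.2,-11.2,0],[0,0,-12],-1],[[-2.6,-16.7,0],[0,0,-18],-1],[[-4.7,-22,0],[0,0,-24],-1],[[-7.2,-27,0],[0,0,-30],-1],[[-10.3,-31.7,0],[0,0,-36],-1],[[-13.9,-36.1,0],[0,0,-42],-1],[[-15.2,-37.5,0],[0,0,-44],-1],[[-15.2,-37.5,0],[0,0,-44],-1]]}}

```text
time: 27.8
tool_pos: [0.4633, 0.2791, 0.2135]
ee_rot: [3.135, 0.004, -3.088]
wrist_force: [5.2, 9.7, -3.4]
width: 0.0095
```

```bash
python3 - <<'E'
from h import *
o=status.get_obs(); d=np.array(o['tool_pos'])[:2]-[.5155,.279]; print(np.arctan2(-d[0],d[1])-HY, o['ee_rot'][2]%(2*np.pi)-np.pi/2-HY,np.hypot(*d),o['wrist_force'],o['wrist_torque'])
b=snap('scene','s7.png')[150:260,290:430]
cv2.imwrite('pics/z7.png',cv2.resize(b,(700,550),interpolation=cv2.INTER_CUBIC)[:,:,::-1])
E
```

```text
1.5310061900641452 1.5861446155313115 0.05222959487742076 [ 5.19380593  9.72357305 -3.41158745] [ 1.51691725 -0.79766148 -0.33982448]
```

View pics/z7.png

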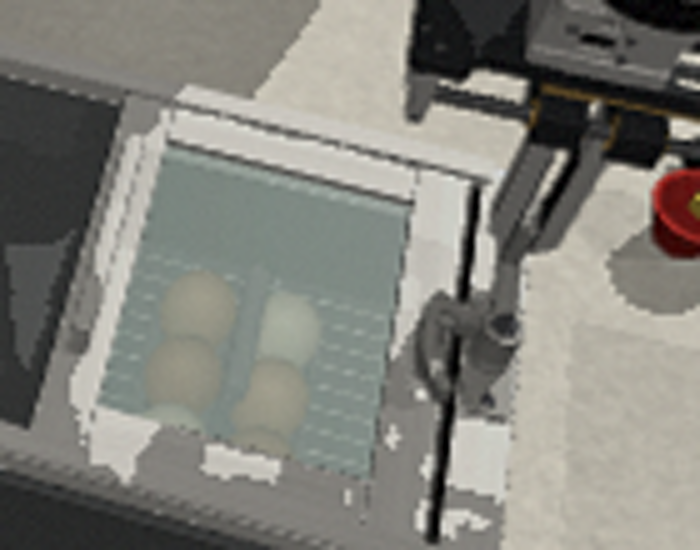

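The cam is hooked round the pin at about (435,340) and the gap is narrow. The lever is at about 1.53 rad, so I'll push the last bit against the stop.

Call:
{"method": "move_arm", "body": {"targets": [[[0,-1.5,0],[0,0,-0.5],-1],[[0,-3,0],[0,0,-1],-1],[[0,-3,0],[0,0,-1],-1]]}}

```text
time: 28.22
tool_pos: [0.4633, 0.2789, 0.2136]
ee_rot: [3.129, 0.005, -3.069]
wrist_force: [5.6, 16.0, -4.3]
width: 0.0098
```

It's against the stop: force rises with no motion. Relaxing, opening and retreating upward.

Call:
{"method": "move_arm", "body": {"targets": [[[0,-1,0],[0,0,0],-1],[[0,-1,0],[0,0,0],-0.2],[[0,-1,0],[0,0,0],-0.2],[[0,-1,0],[0,0,0],-0.2],[[0,-1,0],[0,0,0],-0.2],[[0,-1,0],[0,0,0],-0.2],[[0,-1,-15],[0,0,0],-0.2],[[0,-1,-50],[0,0,0],-0.2],[[0,-1,-100],[0,0,0],-0.2],[[-20,40,-150],[0,0,0],-0.2],[[0,100,-150],[0,0,0],-0.2],[[0,160,-150],[0,0,0],-0.2],[[0,200,-150],[0,0,0],-0.2],[[0,200,-150],[0,0,0],-0.2]]}}

```text
time: 29.98
tool_pos: [0.4466, 0.475, 0.3623]
ee_rot: [-3.141, -0.001, -3.066]
wrist_force: [0.2, -0.6, 0.3]
width: 0.0377
```

```bash
python3 - <<'E'
from h import *
go()
b=snap('scene','s8.png')[150:260,290:430]; a=snap('top','t8.png')[130:230,110:210]
cv2.imwrite('pics/z8.png',np.hstack([cv2.resize(b,(445,350),interpolation=cv2.INTER_CUBIC),cv2.resize(a,(350,350),interpolation=cv2.INTER_CUBIC)])[:,:,::-1])
E
```

```text
t 29.98 p [0.4466 0.475  0.3623] rot [-3.1408e+00 -1.5000e-03 -3.0658e+00] F [ 0.2 -0.6  0.3] w 0.0377 q [ 0.73  0.36  0.73  0.    2.05 -0.92]
```

View pics/z8.png

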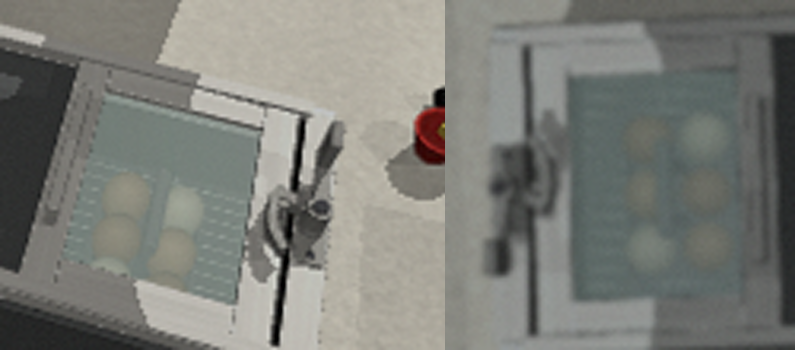

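```bash
python3 - <<'E'
from h import *
f=lambda x,y:(290+(x+.5)/3.18-.5,150+(y+.5)/3.18-.5)
g=lambda x,y:(110+(x-445+.5)/3.5-.5,130+(y+.5)/3.5-.5)
for n,c,uv,z in [('hub','scene',f(319,207),.206),('tabend','scene',f(341,122),.234),('tabin','scene',f(320,160),.234),('lead','scene',f(276,325),.178),('jamb','scene',f(284,325),.178),('hub','top',g(508,184),.206),('tab','top',g(497,256),.234)]:
    print(n,c,invH(ray(c,*uv,z)).round(4))
E
```

```text
hub scene [0.     0.1922]
tabend scene [-0.0653  0.1947]
tabin scene [-0.0224  0.1821]
lead scene [0.0959 0.1778]
jamb scene [0.094  0.1835]
hub top [0.0034 0.1857]
tab top [-0.0526  0.1866]
```

```bash
python3 -c "
from bench import order; print(order.close_job())"
```

```text
the job is handed in; nothing more can be done
None
```

The egg tray is on the rack, the sash is shut and drawn tight, and the cam lock is home. I handed the job in at about 30 s of the 59 s allowed; no verdict was reported.

- **Tray:** I lifted it by the handle, carried it level and lowered it until the wrist sensor felt the rack. The push on contact was about 5 N upward. Pictures taken afterwards show it flat under the glass.
- **Sash:** I pinched the pull rib and slid the sash onto the seal. The leading edge measured about 5–6 mm from its tight position before locking. With the lock home, the gap at the jamb measured about 6 mm, which puts the sash at about 0 mm.
- **Lock:** I turned the lever until it met its stop, where 3 mm more commanded travel gave about 0.2 mm of motion. The final pictures put the lever at about 1.53 rad (scene view) and 1.55 rad (top view), with the cam round the pin. The arm is clear of everything.
- **Bystanders:** I saw no contact with the torch, instrument or carton, but I did not re-measure their positions at the end.
- **Disagreements:** The two cameras differed by about 3–6 mm on hub position, part of it from hand-picked pixels. Another pixel I picked, on the inner edge of the lever tab, did not fit the other points, so I ignored it.

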